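# Set a test kiln to candle: heat dial to 2, lid held at the vent mark

## Robot

A 6-joint arm with a two-finger parallel gripper is mounted at the origin on the work surface. World frame = base frame: x ahead of the robot, y to its left, z up, the work surface at z = 0. Lengths are in m, angles in rad, forces in N, time in s.
With the tool pointing down it reaches from about 0.25 to 0.775 m from the base axis. Payload 4 kg.
Tool frame: the origin (TCP) lies midway between the tips of the shut fingers; the grasp point (between the pads) lies 19 mm behind it (robot.tcp_to_grasp is the distance from the TCP to the grasp point, in m); z points along the fingers, y is the line along which they close (so a half turn about z gives the same grasp; the last joint's range is limited). The gripper opens to 94 mm and grips with 3 to 60 N. Pads are 16 mm wide; open, the fingers measure 119 mm over their backs; the gripper's body (75 mm by 177 mm) begins 78 mm behind the grasp point.
Start: joints at [-1.27, 0.087, 1.371, -0, 1.684, -0.103], TCP at [0.216, -0.506, 0.206] pointing down, gripper open.
Joint ranges: [-3.1, 3.1], [-0.76, 2.03], [0.27, 2.55], [-1.08, 4.22], [0.17, 2.65], [-2.57, 2.57]. Speed limits (rad/s): [2.79, 2.79, 3.14, 3.14, 3.14, 3.14].

## Interface

Orientations are given as [roll, pitch, yaw] about the fixed x, y, z axes, in that order (R = Rz(yaw) Ry(pitch) Rx(roll)).
In Python, from bench import robot, viewer gives the robot as it stands. The module is installed in compiled form; this text tells all that it offers.
- The arm moves only by the shell command python3 -m handwheel 'ROWS' [OPENING]. ROWS is JSON, a list of rows, each a list of 6 numbers: the shift along the tool's x, y, z in units of 0.2 m (1.0 is 0.2 m), then the turn, a rotation vector about the tool's x, y, z in units of 30 degrees (1.0 is 30 degrees). In form: [[x, y, z, wx, wy, wz], ...]. A call has 1 to 10 rows; each row is the pose to reach, as a shift and turn from the pose commanded when the call began, along the tool's axes at that moment; what a row does not reach only later rows make up. A row lasts 1/12 s, in which the tool goes at most 41.7 mm and 7.16 degrees, less where a joint would pass 70% of its speed; a pose out of reach is approached as far as the arm can. A call with a number of a shift or a turn outside -1 to 1 is refused whole. A call with a gripper value outside its range is refused whole. OPENING is the gripper's target within -1 to 1 (shut at 1, half-way at 0, fully open at -1), set as the call begins (- or left out, the last holds). The fingers move at their own pace and stop on an object; the grip force is fixed at half the most. Time passes only in rows, so rows that repeat a pose let the fingers close. It gives the time, the measured TCP pose, the force, the opening and the grip force at its end, in the units of the state.
- robot.get_obs(): the state, without advancing time (a new reading comes with each control period).
- viewer.snapshot(name): name is "side" or "top" or "wrist"; returns the picture (420x560x3 uint8, red, green, blue); there is no depth.
- viewer.calibration(name): a dict with "fx", "fy", "cx", "cy" (pixels), "k1" (the pictures are not rectified: a ray, as slopes to the right and down, at radius r is drawn at 1 + k1 r^2 times it, then the intrinsics apply), "R" (3x3) and "t" (3): a world point X has camera coordinates R X + t. Camera axes: x right, y down, z forward; pixel columns grow to the right and rows downward; lengths in m; the calibration is good to about 2 mm. A picture is of the moment at which its call begins: read the wrist's pose just before it. calibration takes no time and is no camera call; for the wrist camera it gives the pose at the moment of the call.
- robot.close_job(): hands the job in; it is judged then, once.
The state is a dict: "time": time; "joint_positions": joint angles; "qvel": joint speeds; "joint_torque": joint torques, N m; "tool_pos": TCP position; "ee_rot": TCP orientation; "wrist_force": force on the tool from outside, world axes, zero at the start; "wrist_torque": the same for the moment, N m; "width": finger opening in m; "finger_force": force on a finger pad.
Only numpy, scipy, OpenCV 4.12 (cv2) and the standard library are available. Lean on these libraries where they do the work, as an engineer would, in place of code of your own. Each camera call takes 0.05 s, during which the arm holds its last target. There are 200 camera calls.

## Task

Get the little test kiln ready to candle: with its lid still shut, turn the numbered heat dial down to 2, then lift the lid against its spring to the vent mark, the long middle one of the three marks above the closed line on the side quadrant, at no time swinging it above the top mark. Finish still holding the lid steady at the vent mark, as it falls shut if let go, and leave the pots and tools standing around the kiln where they are.

Things in the scene. Friction and masses are not known exactly. Their poses are not given: they have to be found in the camera images.
- kiln: Bench-top test kiln, fixed: a square steel-jacketed brick box 250 x 250 mm, 190 mm high with lid shut, and a grey control box (170 x 110 mm, top at 110 mm, centre at (-30, -215) mm) bolted to its right. Origin on the table under the jacket's centre; x points from its front (handle side, roughly facing the robot) to its back (hinge side), y to its left, z up. Place and yaw (up to 0.25) vary.
- dial (a joint): Heat dial, rad: 0 is value 0, each value one detent of 20 degrees (0.349 rad) further, 8 at 2.793; value 2 reads 0.698. Clockwise seen from above raises it, counter-clockwise lowers it. A sprung ball snaps it into the nearest value when let go; passing a click takes about 0.1 N m. It starts between 4 and 8.
- dial_grip (a point): On the dial's upright axis at the height to grip (z = 144 mm), at (-50, -215) mm in the kiln's frame; turns with the dial. The grip is a round knurled black sleeve 44 mm across, top at 160 mm. Below it a skirt 76 mm across, top at 117 mm, turns with it and carries the numerals 0 to 8, running counter-clockwise; the one at the fixed dark index line on the kiln's front (-x) side is the setting.
- lid (a joint): Angle of the lid, rad: 0 shut, grows as its front edge rises, stop at 1.3. The quadrant has a closed line and three marks above it at 10, 25 and 40 degrees (0.175, 0.436, 0.698 rad); the vent mark is the one at 25 degrees. The lid weighs about 0.7 kg, its spring closes it with 0.7 N m plus 1 N m per rad: about 8 N at the handle. It falls shut when let go.
- lid_handle (a point): Middle of the lid's handle: a level round wooden bar 16 mm thick, 90 mm long between two posts, along the kiln's y, over the lid near its front edge, its centre line 40 mm above the lid's top. Lid shut: z = 229 mm, (-95, 0) mm in the kiln's frame. It moves with the lid on a circle of 245 mm radius about the hinge axis. Axes are the lid's (the kiln's when shut).
- kiln_hinge (a point): Middle of the lid's hinge axis, which lies along the kiln's y at the back: (138, 0, 152) mm in the kiln's frame. Fixed; its axes are the kiln's.
- vent_mark (a point): The long dark pin (22 mm) of the vent mark on the opening quadrant, an upright arc of metal strip of 125 mm radius about the hinge axis on the kiln's left side. A black pointer on the lid's left side sweeps along it and stands at this mark at 0.436 rad.
- bowl: Small terracotta bowl, 90 mm wide, 45 mm high, loose on the table in front of the kiln; leave alone. Origin under its centre.
- mug: White mug, 74 mm wide, 85 mm high, loose, to the left of the kiln; leave alone. Origin under its centre.
- post: Pale round kiln post, 44 mm wide, 70 mm high, loose behind the control box; leave alone. Origin under its centre.
- stamp: Turned wooden stamp, 32 mm wide, 62 mm high, upright and loose in front of the control box; leave alone. Origin under its centre.
- glaze: White glaze bottle, 56 mm wide, 130 mm high, loose to the right of the kiln; leave alone. Origin under its centre.

How it is judged:
On the way, in this order (a step that is already met when the one before it is completed fails the run):
1. the dial is set to 2 with the lid still shut (value of joint dial between 0.578 and 0.818 rad and value of joint lid below 0.06 rad), for 0.3 s.
2. the robot holds the lid at the vent mark (value of joint lid between 0.361 and 0.511 rad and contact force between the fingers and lid above 2 N), for 0.3 s.
At the end, for the whole second after the job is handed in: The dial stands in the detent of 2 (within 0.12 rad of 0.698); the lid is held still (under 0.05 rad/s) within 0.075 rad (about 4 degrees) of the vent mark at 0.436 rad, carried by the robot's fingers (more than 2 N) and touched by none of the loose things (all of step 2 and value of joint dial between 0.578 and 0.818 rad and velocity of joint lid between -0.05 and 0.05 rad/s and velocity of joint dial between -0.1 and 0.1 rad/s and contact force between lid and bowl below 0.2 N and contact force between lid and mug below 0.2 N and contact force between lid and post below 0.2 N and contact force between lid and stamp below 0.2 N and contact force between lid and glaze below 0.2 N); the arm keeps its last pose, push and grip.
It fails at once if the lid is swung above the top (40 degree) mark (value of joint lid above 0.75 rad).
It fails at once if a thing standing around the kiln is shifted by more than 30 mm or tipped over (distance of any of bowl, mug, post, stamp, glaze from where it was at the start of the episode above 0.03 m or angle between any of bowl, mug, post, stamp, glaze's own z axis and vertical above 0.5 rad).
It also fails if it takes over 72 s, if anything falls off the work surface, if the arm or the gripper's body presses on something with over 40 N, if the wrist force passes 120 N, or if a joint passes its speed limit or range.

## Working session

There is one attempt and no reset: what is moved stays moved. The work goes in short steps, Python scripts to look and compute and a shell command to move; the robot and the scene stay as the last step left them, time stands still between calls to the robot, and variables do not carry over. Pictures are saved under pics/ and viewed, at most 10 in all, crops included, and the job is handed in when it is done.

```bash
mkdir -p pics; python3 - <<'E'
from bench import robot, viewer
import cv2
o=robot.get_obs(); print(o)
for n in ("side","top"):
    im=viewer.snapshot(n); cv2.imwrite(f"pics/{n}0.png",im[:,:,::-1])
    print(n,viewer.calibration(n))
E
```

```text
{'time': 0.0, 'joint_positions': array([-1.27011730e+00,  8.79575394e-02,  1.37224532e+00, -5.26033519e-06,
        1.68362587e+00, -1.03095951e-01]), 'qvel': array([-7.71417321e-04, -1.00238398e-03,  2.22344512e-04, -9.30136206e-05,
        1.06230407e-03, -9.44448133e-05]), 'joint_torque': array([ 2.40254240e-04, -3.40184748e+01, -3.02422321e+01,  7.18433037e-02,
        3.32354545e-02, -1.80855263e-04]), 'tool_pos': array([ 0.21592072, -0.50523683,  0.20430735]), 'ee_rot': array([-3.13936791e+00, -2.24921561e-04,  4.03774136e-01]), 'wrist_force': array([-0.15645492, -0.3699678 , -0.19510262]), 'wrist_torque': array([-0.00943297,  0.00201032, -0.03071542]), 'finger_force': 0.0, 'width': 0.09370344980190663}
side {'fx': 397.4769251664919, 'fy': 397.4769251664919, 'cx': 283.38948251450034, 'cy': 209.36582143907617, 'k1': -0.024956736095711012, 'R': array([[-0.96162575, -0.27386502,  0.01654906],
       [-0.1767474 ,  0.5722233 , -0.80082511],
       [ 0.20984822, -0.77301905, -0.59866959]]), 't': array([0.55161128, 0.24903044, 0.84376257])}
top {'fx': 527.7025090257266, 'fy': 527.7025090257266, 'cx': 274.41995985817715, 'cy': 205.62777950067044, 'k1': -0.09184198297560837, 'R': array([[-0.02217163, -0.99942996,  0.02545945],
       [-0.9942867 ,  0.01938358, -0.10496779],
       [ 0.10441446, -0.0276413 , -0.99414968]]), 't': array([-0.04476494,  0.60197029,  1.2966847 ])}
```

View pics/side0.png

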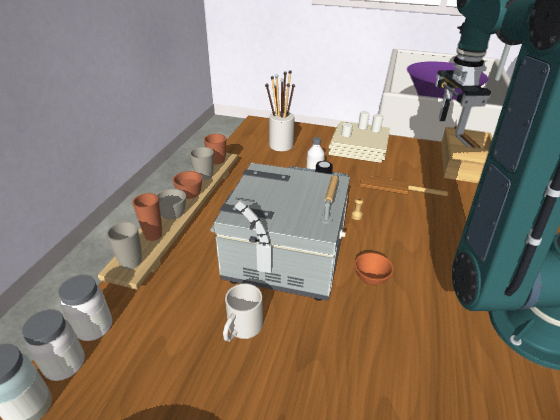

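View pics/top0.png

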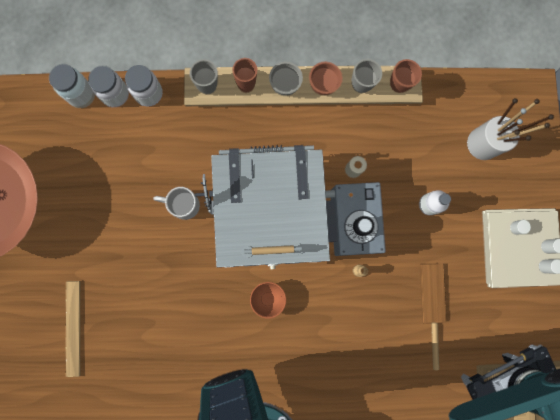

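The side view shows the kiln mid-table with the handle near (331,190) and the bowl at (374,268). In the top view the lid corners are near (211,154), (325,150), (329,263) and (216,268), the handle is at about (272,250), the dial at (365,226) and the stamp at (361,270). I'll enlarge the kiln area.

```bash
cat > h.py <<'E'
import numpy as np, cv2
from bench import robot, viewer
from scipy.spatial.transform import Rotation as Ro
def ray(c,px):
    K=np.array([[c['fx'],0,c['cx']],[0,c['fy'],c['cy']],[0,0,1]])
    u=cv2.undistortPoints(np.array([[px]],float),K,np.array([c['k1'],0,0,0,0.]))[0,0]
    return -c['R'].T@c['t'], c['R'].T@np.array([u[0],u[1],1])
def at_z(c,px,z):
    o,d=ray(c,px); return o+d*(z-o[2])/d[2]
def proj(c,X):
    p=c['R']@np.asarray(X,float)+c['t']; s=p[:2]/p[2]; s=s*(1+c['k1']*(s@s))
    return np.array([c['fx']*s[0]+c['cx'],c['fy']*s[1]+c['cy']])
E
python3 - <<'E'
import cv2
im=cv2.imread('pics/top0.png'); cv2.imwrite('pics/top0c.png',cv2.resize(im[140:290,200:400],None,fx=4,fy=4,interpolation=cv2.INTER_CUBIC))
E
```

```text
(no output)
```

View pics/top0c.png

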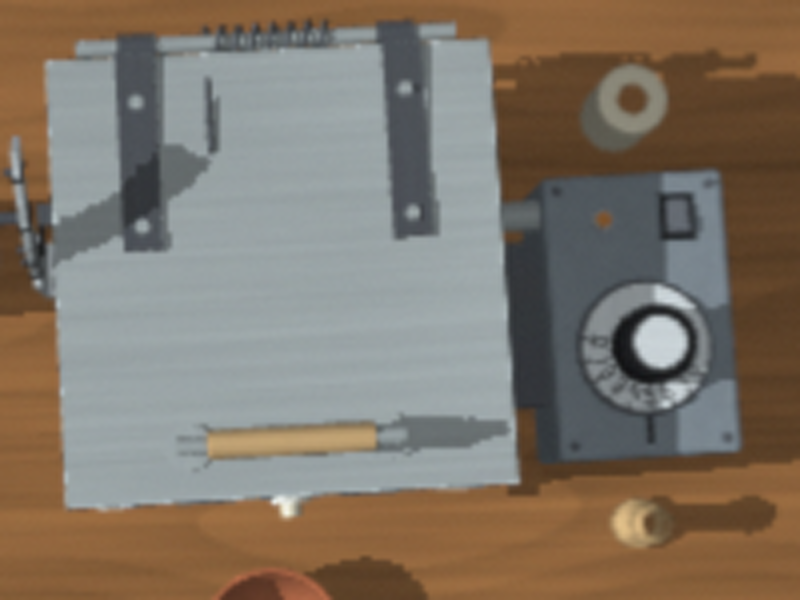

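The crop gives lid corners (47,60), (489,40), (519,483) and (67,508), handle wood from (205,444) to (377,435), dial cap centre (661,343), skirt centre (646,348), and "0" at about (600,340), so the setting is probably 5.

```bash
cat > fit.py <<'E'
from h import *
from scipy.optimize import least_squares
c=viewer.calibration('top')
P=[(.12,.12,.189),(.12,-.12,.189),(-.12,-.12,.189),(-.12,.12,.189)]
s=1.04
obs=[((47,60),(.125,.125,.189)),((489,40),(.125,-.125,.189)),((519,483),(-.125,-.125,.189)),((67,508),(-.125,.125,.189)),
((291,439.5),(-.095,0,.229)),((661,343),(-.05,-.215,.160)),((646,348),(-.05,-.215,.117))]
px=np.array([(u/4+200-.375,v/4+140-.375) for (u,v),_ in obs]); L=np.array([p for _,p in obs])
def W(q,l):
    return Ro.from_euler('z',q[2]).apply(l)+[q[0],q[1],0]
f=lambda q: np.concatenate([proj(c,W(q,l))-p for l,p in zip(L,px)])
r=least_squares(f,[.45,0,0],loss='soft_l1'); q=r.x
print(q.round(4)); print(f(q).reshape(-1,2).round(1))
np.save('q.npy',q)
print('dial',W(q,np.array([-.05,-.215,.144])),'handle',W(q,np.array([-.095,0,.229])),'hinge',W(q,np.array([.138,0,.152])))
for n,p,z in (('stamp',(645,522),.05),('post',(638,97),.07)): print(n,at_z(c,(p[0]/4+200,p[1]/4+140),z))
print('glaze',at_z(c,(443,200),.12),'bowl',at_z(c,(268,300),.045))
E
python3 fit.py; python3 -c "
from h import *
print(viewer.calibration('wrist'),robot.get_obs()['ee_rot'])"
```

```text
[ 0.5812 -0.0426  0.0322]
[[-0.2 -0. ]
 [ 0.3 -0.4]
 [ 0.1  0.2]
 [-0.4  0.1]
 [ 0.1  0.1]
 [-0.  -0. ]
 [ 0.2 -0. ]]
dial [ 0.53819047 -0.25914324  0.144     ] handle [ 0.48628389 -0.04570541  0.229     ] hinge [ 0.71916283 -0.03819527  0.152     ]
stamp [ 0.43360777 -0.26794728  0.05      ]
post [ 0.69617524 -0.26996367  0.07      ]
glaze [ 0.5973724 -0.4591898  0.12     ] bowl [ 0.36703285 -0.03602136  0.045     ]
{'fx': 307.8434801424697, 'fy': 307.8434801424697, 'cx': 273.70762420691796, 'cy': 209.85418596679722, 'k1': -0.052658001288596594, 'R': array([[ 0.39350123, -0.91931996, -0.00275531],
       [-0.89006414, -0.38172542,  0.24914158],
       [-0.2300926 , -0.09558511, -0.96846315]]), 't': array([-0.54821054, -0.02602755,  0.39239734])} [-3.13956274e+00 -2.17957237e-04  4.03795035e-01]
```

```bash
python3 -m handwheel '[[0.2,-0.05,-0.05,0,0,0],[0.4,-0.1,-0.1,0,0,0.2],[0.6,-0.15,-0.15,0,0,0.4],[0.8,-0.2,-0.2,0,0,0.6],[0.98,-0.25,-0.2,0,0,0.77],[0.98,-0.25,-0.2,0,0,0.77],[0.98,-0.25,-0.2,0,0,0.77]]' -1
python3 - <<'E'
from h import *
o=robot.get_obs();print(o['tool_pos'],o['ee_rot'])
im=viewer.snapshot('wrist'); c=viewer.calibration('wrist')
q=np.load('q.npy'); D=Ro.from_euler('z',q[2]).apply([-.05,-.215,.117])+[q[0],q[1],0]
print(proj(c,D)); cv2.imwrite('pics/w1.png',im[:,:,::-1])
np.save('d.npy',D)
R=Ro.from_euler('xyz',o['ee_rot']); t=np.array([.538,-.259,.25])
print('to go units',R.inv().apply(t-o['tool_pos'])/.2)
E
```

```text
time: 0.68
tool_pos: [0.378, -0.3813, 0.2452]
ee_rot: [-3.141, 0.001, 0.006]
wrist_force: [0.3, 0.2, 0.1]
width: 0.0941
finger_force: 0.0
[ 0.37803465 -0.38125977  0.24515059] [-3.14130101e+00  5.59241137e-04  5.67305909e-03]
[142.34934867  32.88374886]
to go units [ 0.80326813 -0.60675873 -0.02451931]
```

View pics/w1.png

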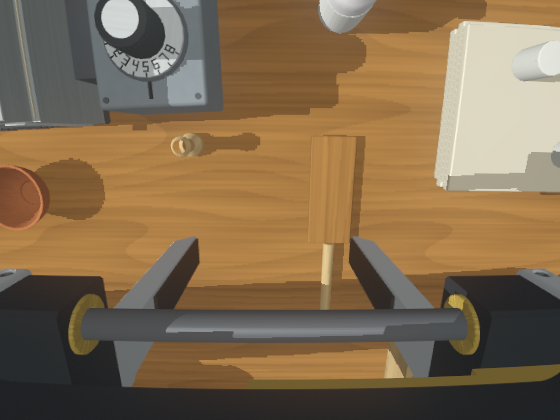

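The wrist view shows the dial at (143,33), its numerals "3 4 5 6 7 8" along the front, and the index line at (150,88) near the 5. I'll enlarge it to read the setting.

```bash
python3 - <<'E'
import cv2
im=cv2.imread('pics/w1.png'); cv2.imwrite('pics/w1c.png',cv2.resize(im[0:110,90:210],None,fx=5,fy=5,interpolation=cv2.INTER_CUBIC))
E
```

```text
(no output)
```

View pics/w1c.png

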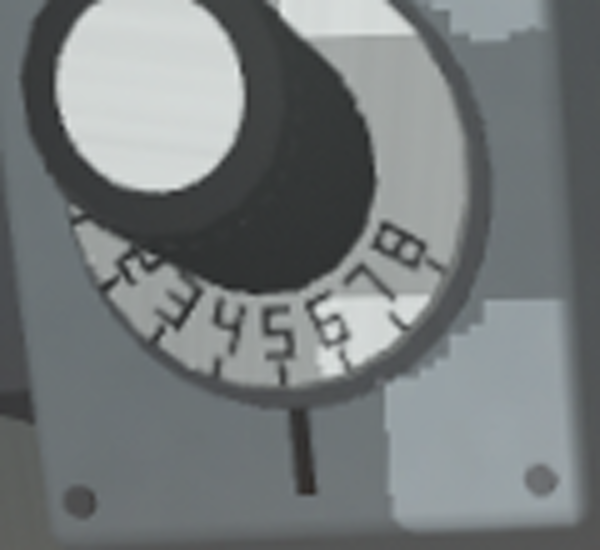

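The 5 tick lines up with the index line once the slight parallax is allowed for, so the dial is at 5 and needs 60° counter-clockwise.

```bash
python3 -m handwheel '[[0.2,-0.15,0,0,0,0],[0.4,-0.3,0,0,0,0],[0.6,-0.45,0,0,0,0],[0.8,-0.6,-0.02,0,0,0],[0.803,-0.607,-0.02,0,0,0],[0.803,-0.607,-0.02,0,0,0],[0.803,-0.607,-0.02,0,0,0]]' -1
python3 - <<'E'
from h import *
o=robot.get_obs();print(o['tool_pos'],o['ee_rot'])
im=viewer.snapshot('top'); cv2.imwrite('pics/t2.png',im[:,:,::-1])
R=Ro.from_euler('xyz',o['ee_rot']); t=np.array([.538,-.259,.127])
print('to go units',R.inv().apply(t-o['tool_pos'])/.2)
E
```

```text
time: 1.32
tool_pos: [0.5371, -0.2617, 0.2483]
ee_rot: [-3.141, 0.002, 0.002]
wrist_force: [0.2, -0.5, -0.7]
width: 0.0941
finger_force: 0.0
[ 0.53710491 -0.26168267  0.24828735] [-3.14133432e+00  2.25412101e-03  1.72535402e-03]
to go units [ 0.00586554 -0.01324895  0.6064285 ]
```

```bash
python3 -m handwheel '[[0.005,-0.01,0.15,0,0,0],[0.005,-0.013,0.3,0,0,0],[0.005,-0.013,0.45,0,0,0],[0.005,-0.013,0.55,0,0,0],[0.005,-0.013,0.6,0,0,0],[0.005,-0.013,0.6,0,0,0],[0.005,-0.013,0.6,0,0,0]]' -1 && python3 -m handwheel '[[0,0,0,0,0,0],[0,0,0,0,0,0],[0,0,0,0,0,0],[0,0,0,0,0,0],[0,0,0,0,0,0],[0,0,0,0,0,0],[0,0,0,0,0,0],[0,0,0,0,0,0],[0,0,0,0,0,0],[0,0,0,0,0,0]]' 1
```

```text
time: 1.95
tool_pos: [0.5374, -0.2601, 0.13]
ee_rot: [3.141, -0.0, -0.002]
wrist_force: [-0.1, 0.5, -0.0]
width: 0.0938
finger_force: 0.0
time: 2.78
tool_pos: [0.5383, -0.2589, 0.1295]
ee_rot: [3.141, -0.0, 0.001]
wrist_force: [-0.6, -0.4, 0.1]
width: 0.0435
finger_force: 30.0
```

```bash
python3 -m handwheel '[[0,0,0,0,0,-0.12],[0,0,0,0,0,-0.24],[0,0,0,0,0,-0.36],[0,0,0,0,0,-0.48],[0,0,0,0,0,-0.6],[0,0,0,0,0,-0.72],[0,0,0,0,0,-0.84],[0,0,0,0,0,-0.96],[0,0,0,0,0,-1],[0,0,0,0,0,-1]]' && python3 -m handwheel '[[0,0,0,0,0,-0.12],[0,0,0,0,0,-0.24],[0,0,0,0,0,-0.36],[0,0,0,0,0,-0.48],[0,0,0,0,0,-0.6],[0,0,0,0,0,-0.72],[0,0,0,0,0,-0.84],[0,0,0,0,0,-0.96],[0,0,0,0,0,-1],[0,0,0,0,0,-1]]'
```

```text
time: 3.62
tool_pos: [0.5382, -0.2587, 0.1295]
ee_rot: [3.141, 0.0, 0.524]
wrist_force: [1.0, -1.0, 0.4]
width: 0.0436
finger_force: 30.0
time: 4.45
tool_pos: [0.5381, -0.2585, 0.1295]
ee_rot: [-3.141, 0.0, 1.047]
wrist_force: [-0.6, 0.1, 0.2]
width: 0.0433
finger_force: 30.0
```

```bash
python3 -m handwheel '[[0,0,0,0,0,0],[0,0,0,0,0,0],[0,0,0,0,0,0],[0,0,0,0,0,0],[0,0,0,0,0,0],[0,0,0,0,0,0]]' -1 && python3 -m handwheel '[[0,0,-0.15,0,0,0],[0,0,-0.3,0,0,0],[0,0,-0.45,0,0,0],[0,0,-0.6,0,0,0.2],[-0.1,0,-0.75,0,0,0.4],[-0.2,0,-0.8,0,0,0.6],[-0.3,0,-0.8,0,0,0.8],[-0.3,0,-0.8,0,0,1],[-0.3,0,-0.8,0,0,1],[-0.3,0,-0.8,0,0,1]]'
python3 - <<'E'
from h import *
o=robot.get_obs();print(o['tool_pos'],o['ee_rot'])
im=viewer.snapshot('wrist'); c=viewer.calibration('wrist'); D=np.load('d.npy')
u,v=proj(c,D); print(u,v); u=int(min(max(u,60),500)); v=int(min(max(v,60),360))
cv2.imwrite('pics/w3.png',cv2.resize(im[max(v-60,0):v+60,max(u-60,0):u+60,::-1],None,fx=4,fy=4,interpolation=cv2.INTER_CUBIC))
E
```

```text
time: 4.95
tool_pos: [0.5382, -0.2587, 0.1295]
ee_rot: [3.142, 0.0, 1.048]
wrist_force: [0.2, 0.2, -0.3]
width: 0.0801
finger_force: 0.0
time: 5.78
tool_pos: [0.5082, -0.3107, 0.2893]
ee_rot: [-3.141, -0.0, 0.526]
wrist_force: [0.3, 0.4, -0.2]
width: 0.094
finger_force: 0.0
[ 0.50816015 -0.31069079  0.28931147] [-3.14121185e+00 -9.36572898e-05  5.26478382e-01]
248.62990659548618 150.343300748034
```

View pics/w3.png

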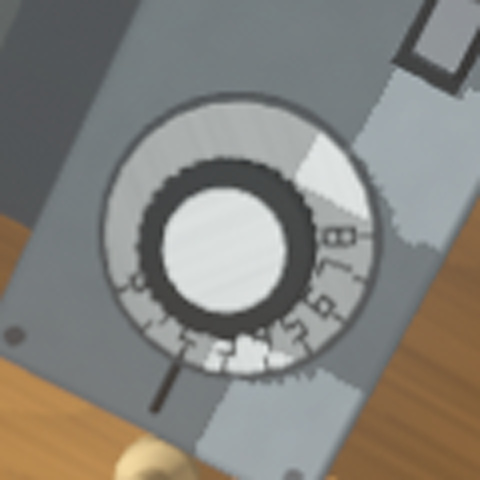

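The index line at (170,385) now points at numeral 2 at (185,340), so the dial is set. Next is the handle.

```bash
python3 -m handwheel '[[0.06,-0.12,0,0,0,-0.15],[0.12,-0.24,0,0,0,-0.3],[0.18,-0.36,-0.05,0,0,-0.5],[0.24,-0.48,-0.05,0,0,-0.7],[0.285,-0.6,-0.05,0,0,-0.9],[0.285,-0.6,-0.05,0,0,-1],[0.285,-0.6,-0.05,0,0,-1],[0.285,-0.6,-0.05,0,0,-1],[0.285,-0.6,-0.05,0,0,-1]]'
cat > go.py <<'E'
import sys
from h import *
def go(t,rot):
    o=robot.get_obs(); R=Ro.from_euler('xyz',o['ee_rot'])
    print(o['tool_pos'].round(4),o['ee_rot'].round(3),'shift',(R.inv().apply(np.array(t)-o['tool_pos'])/.2).round(3),'turn',((R.inv()*rot).as_rotvec()/np.radians(30)).round(3))
if __name__=='__main__':
    a=[float(v) for v in sys.argv[1:]]; go(a[:3],Ro.from_euler('xyz',a[3:]))
E
python3 go.py .486 -.046 .30 3.1416 0 1.603
```

```text
time: 6.58
tool_pos: [0.4976, -0.1783, 0.2991]
ee_rot: [-3.141, 0.0, 1.047]
wrist_force: [0.6, 0.3, -0.9]
width: 0.094
finger_force: 0.0
[ 0.4976 -0.1783  0.2991] [-3.141  0.     1.047] shift [ 0.544 -0.381 -0.004] turn [-1.000e-03  0.000e+00 -1.061e+00]
```

```bash
python3 -m handwheel '[[0.12,-0.08,0,0,0,-0.15],[0.24,-0.16,0,0,0,-0.3],[0.36,-0.24,0,0,0,-0.5],[0.48,-0.32,0,0,0,-0.7],[0.544,-0.381,0,0,0,-0.9],[0.544,-0.381,0,0,0,-1],[0.544,-0.381,0,0,0,-1],[0.544,-0.381,0,0,0,-1],[0.544,-0.381,0,0,0,-1]]'
python3 go.py .486 -.046 .21 3.1416 0 1.603
python3 - <<'E'
from h import *
im=viewer.snapshot('wrist'); c=viewer.calibration('wrist')
q=np.load('q.npy')
for l in ((-.095,-.045,.229),(-.095,.045,.229)):
    print(proj(c,Ro.from_euler('z',q[2]).apply(l)+[q[0],q[1],0]))
cv2.imwrite('pics/w4.png',im[:,:,::-1])
E
```

```text
time: 7.33
tool_pos: [0.486, -0.0467, 0.2992]
ee_rot: [-3.141, 0.0, 1.569]
wrist_force: [-0.2, -1.0, 0.7]
width: 0.0942
finger_force: 0.0
[ 0.486  -0.0467  0.2992] [-3.141  0.     1.569] shift [0.004 0.    0.446] turn [-0.001  0.    -0.065]
[275.35873828 267.45975634]
[271.79014655 165.30390776]
```

View pics/w4.png

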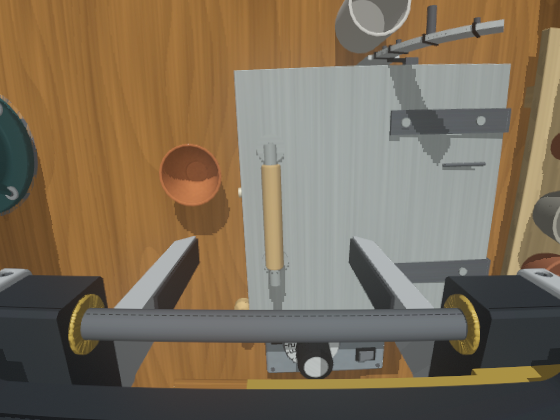

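The handle runs from (271,162) to (275,268), as predicted, centred between the fingers. Descend and grip.

```bash
python3 -m handwheel '[[0,0,0.1,0,0,-0.06],[0,0,0.2,0,0,-0.06],[0,0,0.3,0,0,-0.06],[0,0,0.4,0,0,-0.06],[0.004,0,0.446,0,0,-0.065],[0.004,0,0.446,0,0,-0.065],[0.004,0,0.446,0,0,-0.065]]' -1 && python3 -m handwheel '[[0,0,0,0,0,0],[0,0,0,0,0,0],[0,0,0,0,0,0],[0,0,0,0,0,0],[0,0,0,0,0,0],[0,0,0,0,0,0],[0,0,0,0,0,0],[0,0,0,0,0,0],[0,0,0,0,0,0],[0,0,0,0,0,0]]' 1
python3 - <<'E'
from go import *
# rows for lid angle th, relative to the present commanded pose
o=robot.get_obs(); R=Ro.from_euler('xyz',o['ee_rot']); q=np.load('q.npy')
Q=Ro.from_euler('z',q[2]); H=Q.apply([.138,0,.152])+[q[0],q[1],0]; ax=Q.apply([0,1,0])
for th in (.11,.22,.33,.436):
    T=Ro.from_rotvec(ax*th); p=H+T.apply(o['tool_pos']-H)
    print(th,(R.inv().apply(p-o['tool_pos'])/.2).round(3),((R.inv()*T*R).as_rotvec()/np.radians(30)).round(3))
E
```

```text
time: 7.97
tool_pos: [0.4859, -0.0455, 0.2103]
ee_rot: [-3.141, -0.0, 1.604]
wrist_force: [0.3, -0.4, 0.3]
width: 0.0938
finger_force: 0.0
time: 8.8
tool_pos: [0.4858, -0.0451, 0.2102]
ee_rot: [-3.142, 0.0, 1.605]
wrist_force: [-0.1, -0.3, 0.4]
width: 0.0308
finger_force: 0.0
0.11 [-0.     0.039 -0.126] [ 0.21   0.001 -0.   ]
0.22 [-0.     0.092 -0.248] [ 0.42   0.001 -0.   ]
0.33 [-0.     0.157 -0.363] [ 0.63   0.002 -0.   ]
0.436 [-0.001  0.232 -0.466] [ 0.833  0.002 -0.   ]
```

```bash
python3 -m handwheel '[[0,0,0,0,0,0],[0,0,0,0,0,0],[0,0,0,0,0,0],[0,0,0,0,0,0],[0,0,0,0,0,0],[0,0,0,0,0,0]]' 1 && python3 -m handwheel '[[0,0.004,-0.016,0.026,0,0],[0,0.008,-0.032,0.053,0,0],[0,0.013,-0.048,0.08,0,0],[0,0.018,-0.064,0.105,0,0],[0,0.023,-0.08,0.131,0,0],[0,0.028,-0.095,0.158,0,0],[0,0.034,-0.11,0.184,0,0],[0,0.039,-0.126,0.21,0,0],[0,0.039,-0.126,0.21,0,0],[0,0.039,-0.126,0.21,0,0]]'
```

```text
time: 9.3
tool_pos: [0.4849, -0.0452, 0.2101]
ee_rot: [-3.139, 0.0, 1.605]
wrist_force: [-5.6, 0.2, 2.3]
width: 0.0152
finger_force: 30.0
time: 10.13
tool_pos: [0.4922, -0.0449, 0.2344]
ee_rot: [-3.025, -0.0, 1.605]
wrist_force: [-8.5, -0.5, -2.8]
width: 0.0152
finger_force: 30.0
```

```bash
python3 -m handwheel '[[0,0.008,-0.032,0.053,0,0],[0,0.018,-0.064,0.105,0,0],[0,0.028,-0.095,0.158,0,0],[0,0.039,-0.126,0.21,0,0],[0,0.051,-0.157,0.263,0,0],[0,0.064,-0.188,0.315,0,0],[0,0.078,-0.218,0.368,0,0],[0,0.092,-0.248,0.42,0,0],[0,0.092,-0.248,0.42,0,0],[0,0.092,-0.248,0.42,0,0]]' && python3 -m handwheel '[[0,0.006,-0.024,0.04,0,0],[0,0.013,-0.048,0.08,0,0],[0,0.023,-0.08,0.131,0,0],[0,0.034,-0.11,0.184,0,0],[0,0.037,-0.119,0.202,0,0],[0,0.037,-0.119,0.202,0,0],[0,0.037,-0.119,0.202,0,0]]'
python3 - <<'E'
from h import *
im=viewer.snapshot('side')[150:290,200:380]
cv2.imwrite('pics/s5.png',cv2.resize(im[:,:,::-1],None,fx=4,fy=4,interpolation=cv2.INTER_CUBIC))
E
```

```text
time: 10.97
tool_pos: [0.5162, -0.044, 0.2826]
ee_rot: [-2.805, -0.0, 1.605]
wrist_force: [-10.3, -0.1, -0.7]
width: 0.0152
finger_force: 30.0
time: 11.55
tool_pos: [0.5311, -0.0435, 0.3031]
ee_rot: [-2.7, -0.0, 1.605]
wrist_force: [-10.0, -0.9, -1.0]
width: 0.0152
finger_force: 30.0
```

View pics/s5.png

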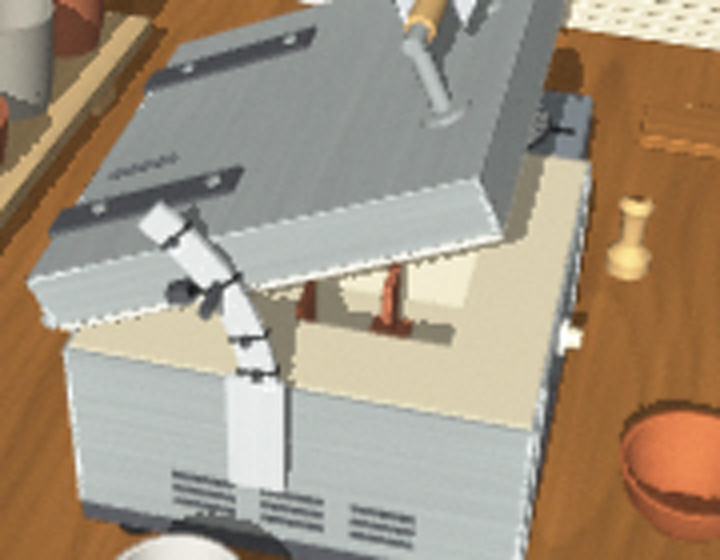

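The side view shows the lid open with the pointer at about (210,300), near the long middle mark at (230,283). The lid's front-left top corner is at (480,180). I'll check the angle from that corner and from the grasp pose.

```bash
python3 - <<'E'
from h import *
o=robot.get_obs(); R=Ro.from_euler('xyz',o['ee_rot']); q=np.load('q.npy'); c=viewer.calibration('side')
b=o['tool_pos']+R.apply([0,0,-robot.tcp_to_grasp])
Q=Ro.from_euler('z',q[2]); o0=np.array([q[0],q[1],0])
k=Q.inv().apply(b-o0)-[.138,0,.152]; print('radius',np.hypot(k[0],k[2]),'theta',np.arctan2(k[2],-k[0])-np.arctan2(.077,.233), o['qvel'].round(3),o['finger_force'],o['wrist_torque'].round(2))
pc=lambda l:(proj(c,Q.apply(l)+o0)-[200,150])*4+1.5
for th in (.36,.4,.436,.47,.51):
    v=Ro.from_rotvec([0,th,0]).apply([-.263,.125,.037])+[.138,0,.152]
    v2=Ro.from_rotvec([0,th,0]).apply([-.263,-.125,.037])+[.138,0,.152]
    print(th,pc(v).round(),pc(v2).round())
print('closed-lid base corner',pc([-.125,.125,.15]).round())
E
```

```text
radius 0.24641738623918666 theta 0.4316299424633433 [-0.    -0.004  0.005  0.002 -0.005  0.001] 29.999185502529144 [-0.19  1.14  0.04]
0.36 [492. 207.] [564. -38.]
0.4 [482. 188.] [557. -54.]
0.436 [472. 172.] [549. -68.]
0.47 [462. 156.] [542. -81.]
0.51 [450. 138.] [532. -96.]
closed-lid base corner [532. 428.]
```

Both estimates, 0.42 from the corner and 0.43 from the grasp, sit well inside the band. I'll hold briefly and hand in.

```bash
python3 -m handwheel '[[0,0,-0.01,0,0,0],[0,0,-0.01,0,0,0],[0,0,-0.01,0,0,0],[0,0,-0.01,0,0,0],[0,0,-0.01,0,0,0],[0,0,-0.01,0,0,0],[0,0,-0.01,0,0,0],[0,0,-0.01,0,0,0]]' && python3 -c "
from bench import robot
print(robot.close_job())"
```

```text
time: 12.27
tool_pos: [0.5322, -0.0434, 0.3043]
ee_rot: [-2.701, -0.0, 1.605]
wrist_force: [-8.7, -1.1, -2.5]
width: 0.015
finger_force: 30.0
the job is handed in; nothing more can be done
None
```

I turned the dial from 5 to 2 with the lid shut, then lifted the lid to about 0.43 rad (vent mark 0.436), and handed the job in at about 12 s with the gripper still holding it; the verdict was not shown to me.

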